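Turn over the blue glaze-sample leaf

ROBOT

A 6-joint arm with a two-finger parallel gripper is mounted at the origin on the work surface. World frame = base frame: x ahead of the robot, y to its left, z up, the work surface at z = 0. Lengths are in m, angles in rad, forces in N, time in s.
With the tool pointing down it reaches from about 0.3 to 0.875 m from the base axis. Payload 6.4 kg.
Tool frame: the origin (TCP) lies midway between the tips of the shut fingers; the grasp point (between the pads) lies 19 mm behind it (ctrl.pinch_z is the distance from the TCP to the grasp point, in m); z points along the fingers, y is the line along which they close (so a half turn about z gives the same grasp; the last joint's range is limited). The gripper opens to 85 mm and grips with 20 to 120 N. Pads are 22 mm wide; open, the fingers measure 114 mm over their backs; the gripper's body (76 mm by 85 mm) begins 54 mm behind the grasp point. The pads swing forward as they close: fully open they stand 13 mm farther back than shut.
Start: joints at [1.067, 0.181, 1.607, -0, 1.354, -0.206], TCP at [0.169, 0.55, 0.231] pointing down, gripper open.
Joint ranges: [-2.99, 2.99], [-0.89, 2.07], [0.3, 2.58], [-1.14, 4.28], [0, 2.63], [-3.12, 3.12]. Speed limits (rad/s): [2.57, 2.57, 3.01, 3.14, 3.14, 3.14].

INTERFACE

Orientations are given as a unit quaternion [w, x, y, z].
In Python, from bench import ctrl gives the robot as it stands.
- The arm moves only by the tool apply_moves, never from a script. Its argument "moves" is a list of rows, each an object with "jaw": the opening, from 0 (shut) to 1 (fully open); "offset": the shift along the tool's x, y, z in mm, a list of three; "rot": the turn, a rotation vector about the tool's x, y, z in degrees, a list of three. In form: [{"jaw": jaw, "offset": [dx, dy, dz], "rot": [ax, ay, az]}, ...]. A call has exactly 5 rows; each row shifts and turns the commanded pose from where the row before left it, along the tool's axes as they then stand; what a row does not reach is not made up. A row lasts 1/8 s, in which the tool goes at most 62.5 mm and 10.7 degrees, less where a joint would pass 70% of its speed; a pose out of reach is approached as far as the arm can. A call is refused whole if a number of a shift passes 62.5 or a number of a turn 10.7, either way. A call with a gripper value outside its range is refused whole. The fingers move at their own pace and stop on an object; the grip force is fixed at half the most. Time passes only in rows, so rows that do not move let the fingers close, or fill a call up. It gives the time, the measured TCP pose, the force, the opening and the grip force at its end, in the units of the state.
- ctrl.get_obs(): the state, without advancing time (a new reading comes with each control period).
- ctrl.camera(name): name is "scene" or "top"; returns (picture, depth): 420x560x3 uint8, red, green, blue; 420x560 float32, m along the optical axis (not along the pixel's ray), 0 where there is no reading.
- ctrl.camera_params(name): a dict with "K" (3x3 intrinsics, pixels), "dist" ([k1, k2, p1, p2, k3] as OpenCV has them; the pictures are not rectified), "cam_to_world" (4x4, takes a point from camera to world coordinates). Camera axes: x right, y down, z forward; pixel columns grow to the right and rows downward; lengths in m; the calibration is good to about 2 mm. A picture is of the moment at which its call begins. camera_params takes no time and is no camera call.
- ctrl.hand_in(): hands the job in; it is judged then, once.
Trained networks look in the newest picture that a camera, given by its name, has taken for a name from the list of things; names that differ only in an ending like _2 or _b are one class to them, and where a whole thing is asked for, a point or a joint stands for the part that bears it (a point fixed in the world has none). Each returns a list of dicts, best first, with "score" (0 to 1); they miss things now and then, are a little off and sometimes report something else, mostly with a low value. They report only what shows in the picture. A call takes as long as a camera call.
- ctrl.outline_of(camera, target): "region" (420x560 bool, what is visible of it) and "position" ([column, row] in pixels, amid what is visible of it).
The state is a dict: "time_s": time; "q": joint angles; "dq": joint speeds; "joint_efforts": joint torques, N m; "eef_pos": TCP position; "eef_rot": TCP orientation; "wrist_force": force on the tool from outside, world axes, zero at the start; "torque": the same for the moment, N m; "opening": opening from 0.0 (shut) to 1.0 (fully open); "grasp_force": force on a finger pad.
Only numpy, scipy, OpenCV 4.12 (cv2) and the standard library are available. Lean on these libraries where they do the work, as an engineer would, in place of code of your own. Each camera call takes 0.05 s, during which the arm holds its last target. There are 200 camera calls.

TASK

Turn over the blue glaze-sample leaf: push it with the fingertips up and over its spine, then press it down until it lies fully flat on the far half of its stand with its tiles facing up. Do not pinch the leaf and do not lift or drag its stand; leave the yellow and green sample leaves and the pottery standing around where they are.

Things in the scene. Friction and masses are not known exactly. Their poses are not given: they have to be found in the camera images.
- blue_leaf (a joint): hinge of the blue leaf, rad: 0 = leaf flat on the near half of its stand, 1.57 = upright, 3.14 (a firm stop) = flat on the far half; starts standing ajar at 0.5 to 1.0. The hinge is stiff (about 0.16 N m friction): the leaf stays at whatever angle it is left, does not fall by itself, and must be pushed all the way down, which takes 1 to 4 N near the free edge
- blue_stand: heavy loose wooden stand (1.4 kg, 240 x 90 x 12 mm) of the blue sample leaf; origin at the centre of its underside, on the table. Its x axis points across the spine from the near half (robot side) to the far half, its y axis lies along the spine, z up. The leaf is a rigid panel 80 mm wide along the spine and reaching 105 mm from it, 8 mm thick (4 mm either side of the hinge plane), 0.16 kg, dark blue cover on top at the start and blue glaze tiles on the underside
- blue_hinge (a point): point on the hinge axis of the blue leaf, at the middle of the spine, 18 mm above the table; turns with the leaf
- blue_edge (a point): middle of the free edge of the blue leaf, 105 mm from the hinge axis, half-way through the thickness
- yellow_leaf (a joint): hinge of the yellow leaf, rad: 0 = leaf flat on the near half of its stand, 1.57 = upright, 3.14 (a firm stop) = flat on the far half; starts standing ajar at 0.5 to 1.0. The hinge is stiff (about 0.16 N m friction): the leaf stays at whatever angle it is left, does not fall by itself, and must be pushed all the way down, which takes 1 to 4 N near the free edge
- yellow_stand: heavy loose wooden stand (1.4 kg, 240 x 90 x 12 mm) of the yellow sample leaf; origin at the centre of its underside, on the table. Its x axis points across the spine from the near half (robot side) to the far half, its y axis lies along the spine, z up. The leaf is a rigid panel 80 mm wide along the spine and reaching 105 mm from it, 8 mm thick (4 mm either side of the hinge plane), 0.16 kg, yellow cover on top at the start and yellow glaze tiles on the underside
- yellow_hinge (a point): point on the hinge axis of the yellow leaf, at the middle of the spine, 18 mm above the table; turns with the leaf
- yellow_edge (a point): middle of the free edge of the yellow leaf, 105 mm from the hinge axis, half-way through the thickness
- green_leaf (a joint): hinge of the green leaf, rad: 0 = leaf flat on the near half of its stand, 1.57 = upright, 3.14 (a firm stop) = flat on the far half; starts standing ajar at 0.5 to 1.0. The hinge is stiff (about 0.16 N m friction): the leaf stays at whatever angle it is left, does not fall by itself, and must be pushed all the way down, which takes 1 to 4 N near the free edge
- green_stand: heavy loose wooden stand (1.4 kg, 240 x 90 x 12 mm) of the green sample leaf; origin at the centre of its underside, on the table. Its x axis points across the spine from the near half (robot side) to the far half, its y axis lies along the spine, z up. The leaf is a rigid panel 80 mm wide along the spine and reaching 105 mm from it, 8 mm thick (4 mm either side of the hinge plane), 0.16 kg, pale green cover on top at the start and green glaze tiles on the underside
- green_hinge (a point): point on the hinge axis of the green leaf, at the middle of the spine, 18 mm above the table; turns with the leaf
- green_edge (a point): middle of the free edge of the green leaf, 105 mm from the hinge axis, half-way through the thickness
- blue_board: cover layer of the blue leaf (4 mm dark blue board, 97 x 80 mm), turns with the leaf; origin at the hinge
- blue_tiles: tile layer of the blue leaf (4 mm, 79 x 64 mm, set in 8 mm from the edges) on the face that is underneath at the start; origin at the hinge
- mug: loose dark blue mug, 80 mm wide, 90 mm high; bystander, origin at its underside
- bell: loose dark blue ceramic bell, 64 mm wide, 80 mm high; bystander, origin at its underside
- egg: loose yellow ceramic egg, 50 mm wide, 64 mm high; bystander, origin at its underside
- post: loose cream kiln post 32 mm diameter, 60 mm high; bystander, origin at its underside
- jar: loose glaze jar with blue cap, 70 mm wide, 85 mm high; bystander, origin at its underside

How it is judged:
By the outcome, as a careful person would: the job done as asked, in the order asked, and still so for the second after the job is handed in, with the robot touching nothing.
It also fails if it takes over 42 s, if anything falls off the work surface, if the arm or the gripper's body presses on something with over 40 N, if the wrist force passes 120 N, or if a joint passes its speed limit or range.

## Working session

There is one attempt and no reset: what is moved stays moved. The work goes in short steps, Python scripts to look and compute and a tool call to move; the robot and the scene stay as the last step left them, time stands still between calls to the robot, and variables do not carry over. Pictures are saved under pics/ and viewed, at most 10 in all, crops included, and the job is handed in when it is done.

Besides the shell and the picture viewer there is one more tool, called after ">>>" as name([rows], argument=value, ...), one row to a line, values as JSON. apply_moves: Moves the arm, as the interface text tells. Its arguments: {"type":"object","properties":{"moves":{"type":"array"}},"required":["moves"]}

```bash
mkdir -p pics
cat > h.py <<'E'
from bench import ctrl
import numpy as np, cv2
def pts(cam,depth,mask):
    P=ctrl.camera_params(cam);K=np.array(P["K"]);d=np.array(P["dist"]);T=np.array(P["cam_to_world"])
    r,c=np.nonzero(mask&(depth>0));z=depth[r,c]
    u=cv2.undistortPoints(np.stack([c,r],1).astype(np.float64)[:,None],K,d)[:,0]
    p=np.c_[u*z[:,None],z]
    return p@T[:3,:3].T+T[:3,3]
E
python3 - <<'E'
from h import *
ims=[]
for cam in("scene","top"):
    im,d=ctrl.camera(cam);cv2.imwrite(f"pics/{cam}0.png",im[:,:,::-1]);np.save(f"{cam}.npy",d)
    print(cam,np.round(ctrl.camera_params(cam)["cam_to_world"],2).tolist())
    for n in("blue_board","blue_stand","blue_tiles"):
        for o in ctrl.outline_of(cam,n)[:2]:
            p=pts(cam,d,o["region"])
            print(n,round(o["score"],2),np.round(o["position"]),o["region"].sum(),p.min(0).round(3),p.max(0).round(3),np.median(p,0).round(3))
            np.save(f"m_{cam}_{n}.npy",o["region"]) if o["score"]>.5 else 0
print(ctrl.get_obs())
E
```

```text
scene [[-0.59, 0.68, -0.44, 1.03], [0.81, 0.5, -0.3, 0.37], [0.02, -0.53, -0.85, 1.01], [0.0, 0.0, 0.0, 1.0]]
blue_board 0.78 [329. 214.] 885 [0.436 0.122 0.023] [0.521 0.21  0.087] [0.479 0.166 0.057]
blue_board 0.61 [276. 189.] 777 [ 0.47  -0.059  0.01 ] [0.537 0.028 0.11 ] [ 0.504 -0.014  0.065]
blue_stand 0.76 [322. 233.] 2470 [ 0.375  0.097 -0.008] [0.646 0.237 0.087] [0.526 0.177 0.013]
top [[-0.02, -0.98, 0.2, 0.35], [-1.0, 0.02, -0.0, 0.03], [-0.0, -0.2, -0.98, 1.04], [0.0, 0.0, 0.0, 1.0]]
blue_board 0.95 [223. 236.] 883 [0.437 0.123 0.016] [0.518 0.206 0.089] [0.477 0.165 0.061]
blue_board 0.2 [302. 218.] 3268 [ 0.409 -0.074 -0.004] [0.65  0.039 0.11 ] [ 0.523 -0.016  0.013]
blue_stand 0.81 [222. 225.] 3366 [ 0.397  0.11  -0.004] [0.643 0.234 0.089] [0.513 0.17  0.013]
blue_tiles 0.72 [444. 237.] 325 [ 0.442 -0.39   0.02 ] [ 0.487 -0.344  0.067] [ 0.463 -0.36   0.051]
{'time_s': 0.4, 'q': array([ 1.06671196e+00,  1.80908426e-01,  1.60710861e+00, -2.15976792e-05,
        1.35377011e+00, -2.06282718e-01]), 'dq': array([ 0.00111633,  0.0005931 , -0.00079627, -0.00111245, -0.00101005,
       -0.00188815]), 'joint_efforts': array([ 1.20170257e-04, -4.44307387e+01, -3.51177621e+01, -2.10735357e-04,
        3.41439707e-03,  9.08107722e-06]), 'eef_pos': array([0.16867606, 0.54965979, 0.23117487]), 'eef_rot': array([-2.39310239e-05,  1.48348909e-01,  9.88935080e-01, -9.48423500e-05]), 'wrist_force': array([-0.307975  , -0.26791174, -0.96589317]), 'torque': array([-0.03171467,  0.01197841, -0.04807434]), 'grasp_force': 0.0, 'opening': 0.9996334034895703}
```

View pics/scene0.png

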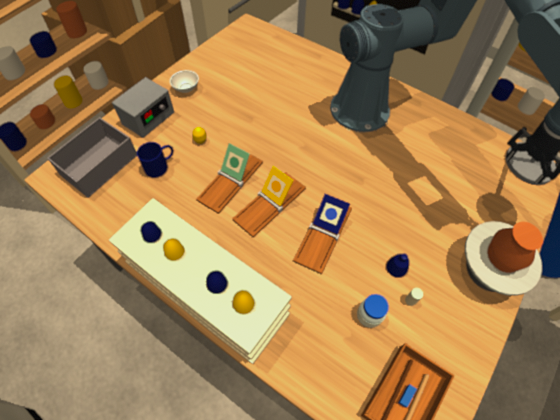

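View pics/top0.png

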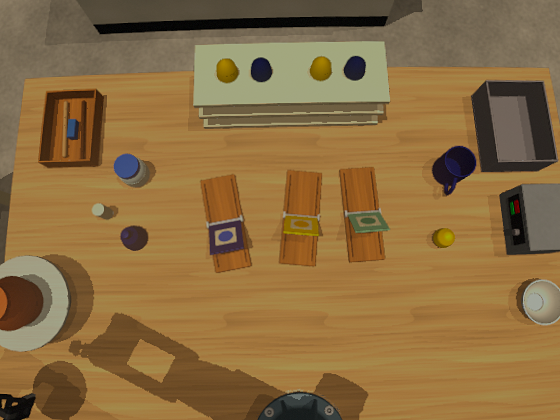

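Run:
```python
from h import *
d=np.load("top.npy");b=np.load("m_top_blue_board.npy");s=np.load("m_top_blue_stand.npy")
p=pts("top",d,cv2.erode(b.astype(np.uint8),np.ones((3,3)))>0)
c=p.mean(0);n=np.linalg.svd(p-c,full_matrices=False)[2][2];n*=np.sign(n[2]);r=(p-c)@n
print("leaf c",c.round(4),"n",n.round(3),"tilt",np.arccos(n[2]),"res",r.std())
yaw=np.arctan2(-n[1],-n[0]);print("x-axis yaw from leaf",np.degrees(yaw))
q=pts("top",d,s);q=q[(q[:,2]<.018)&(q[:,2]>.007)];R=cv2.minAreaRect((q[:,:2]*1000).astype(np.float32));print("stand rect",R,np.median(q[:,2]))
im=cv2.imread("pics/top0.png")
```

```text
leaf c [0.4775 0.1645 0.0596] n [0.604 0.105 0.79 ] tilt 0.6597868259484679 res 0.0013529827069707508
x-axis yaw from leaf -170.18213136471397
stand rect ((521.47705078125, 172.26907348632812), (239.18365478515625, 88.20124816894531), 9.988125801086426) 0.012259975768237119
```

The blue leaf is left of the other two: pixel (226,236) in the top view and (331,214) in the scene view, standing ajar. Its stand is centred at (222,225) in the top view, with yellow, green, bell and jar all clear of it. From the depth fit, the hinge is at about (0.5215, 0.172), yaw 10°, leaf angle 0.66. That agrees with the given sizes (239 x 88 mm, top at 12 mm).

I'll turn the tool to the stand axes and shut the fingers first.

>>> apply_moves([
  {"jaw": 0,"offset": [0,0,0],"rot": [0,0,-9]},
  {"jaw": 0,"offset": [0,0,0],"rot": [0,0,-9]},
  {"jaw": 0,"offset": [0,0,0],"rot": [0,0,-9]},
  {"jaw": 0,"offset": [-15,-43,0],"rot": [0,0,0]},
  {"jaw": 0,"offset": [-15,-43,0],"rot": [0,0,0]},
])

```text
time_s: 1.02
eef_pos: [0.2133, 0.4694, 0.2311]
eef_rot: [0.0, -0.087, 0.996, -0.0]
wrist_force: [0.2, -0.5, 0.6]
opening: -0.001
grasp_force: 0.0
```

>>> apply_moves([
  {"jaw": 0,"offset": [-15,-43,0],"rot": [0,0,0]},
  {"jaw": 0,"offset": [-15,-43,0],"rot": [0,0,0]},
  {"jaw": 0,"offset": [-15,-43,0],"rot": [0,0,0]},
  {"jaw": 0,"offset": [-15,-43,0],"rot": [0,0,0]},
  {"jaw": 0,"offset": [-15,-43,0],"rot": [0,0,0]},
])

```text
time_s: 1.65
eef_pos: [0.3247, 0.2701, 0.2316]
eef_rot: [0.0, -0.087, 0.996, 0.0]
wrist_force: [0.7, -0.2, -0.2]
opening: -0.001
grasp_force: 0.0
```

```bash
cat >> h.py <<'E'
def st():
    o=ctrl.get_obs();p=o["eef_pos"];a=np.radians(10)
    e=p[:2]-[.5215,.1723]
    w,x,y,z=o["eef_rot"];ty=np.array([2*(x*y-w*z),1-2*(x*x+z*z)])
    print("t",round(o["time_s"],2),"local mm",np.round(1000*np.array([e@[np.cos(a),np.sin(a)],e@[-np.sin(a),np.cos(a)],p[2]])),"tool y deg",np.degrees(np.arctan2(ty[1],ty[0])).round(1),"F",o["wrist_force"].round(1),"open",round(o["opening"],2))
E
python3 -c "from h import *;st()"
```

```text
t 1.65 local mm [-177.  130.  232.] tool y deg 99.9 F [ 0.7 -0.2 -0.2] open -0.0
```

>>> apply_moves([
  {"jaw": 0,"offset": [-14,-43,0],"rot": [0,0,0]},
  {"jaw": 0,"offset": [-14,-43,0],"rot": [0,0,0]},
  {"jaw": 0,"offset": [-14,-42,20],"rot": [0,0,0]},
  {"jaw": 0,"offset": [-2,0,50],"rot": [0,0,0]},
  {"jaw": 0,"offset": [0,0,50],"rot": [0,0,0]},
])

```text
time_s: 2.28
eef_pos: [0.3906, 0.1522, 0.1107]
eef_rot: [0.001, -0.086, 0.996, 0.0]
wrist_force: [0.2, 0.3, -0.0]
opening: 0.003
grasp_force: 0.0
```

>>> apply_moves([
  {"jaw": 0,"offset": [0,0,40],"rot": [0,0,0]},
  {"jaw": 0,"offset": [0,0,20],"rot": [0,0,0]},
  {"jaw": 0,"offset": [0,0,14],"rot": [0,0,0]},
  {"jaw": 0,"offset": [0,0,0],"rot": [0,0,0]},
  {"jaw": 0,"offset": [0,0,0],"rot": [0,0,0]},
])

```text
time_s: 2.9
eef_pos: [0.3904, 0.153, 0.0382]
eef_rot: [0.001, -0.087, 0.996, -0.0]
wrist_force: [0.7, 0.4, -0.2]
opening: -0.005
grasp_force: 0.0
```

```bash
python3 -c "
from h import *;st()
im,d=ctrl.camera('scene');cv2.imwrite('pics/s1.png',cv2.resize(im[100:310,200:480,::-1],None,fx=2.5,fy=2.5))"
```

```text
t 2.9 local mm [-132.    4.   38.] tool y deg 99.9 F [ 0.7  0.4 -0.2] open -0.01
```

View pics/s1.png

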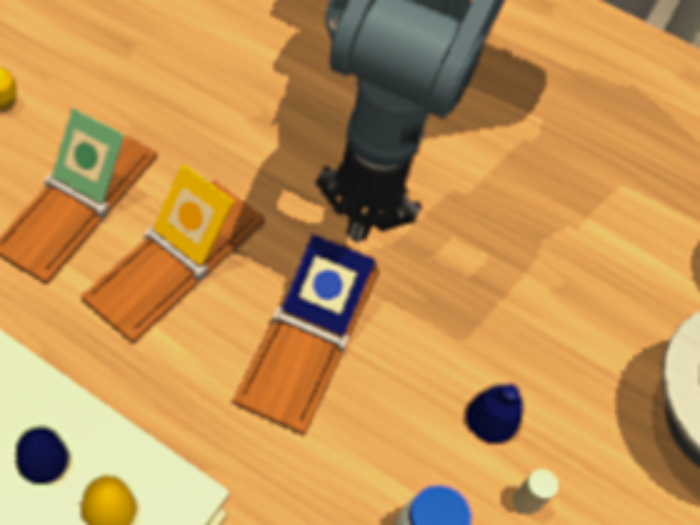

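Fingertips sit just behind the raised edge (crop pixel (360,235), edge at (345,250)), all clear. Now push in and up.

>>> apply_moves([
  {"jaw": 0,"offset": [-25,-3,0],"rot": [0,0,0]},
  {"jaw": 0,"offset": [-12,0,0],"rot": [0,0,0]},
  {"jaw": 0,"offset": [-10,0,-12],"rot": [0,0,0]},
  {"jaw": 0,"offset": [-10,0,-12],"rot": [0,0,0]},
  {"jaw": 0,"offset": [-10,0,-12],"rot": [0,0,0]},
])

```text
time_s: 3.58
eef_pos: [0.4566, 0.1617, 0.0745]
eef_rot: [0.0, -0.087, 0.996, 0.0]
wrist_force: [-1.6, -1.0, -0.5]
opening: -0.001
grasp_force: 0.8
```

```bash
cat >> h.py <<'E'
def leaf(c="blue"):
    st()
    for cam in("top","scene"):
        im,d=ctrl.camera(cam)
        for n in(c+"_board",c+"_tiles",c+"_stand"):
            for o in ctrl.outline_of(cam,n)[:1]:
                p=pts(cam,d,cv2.erode(o["region"].astype(np.uint8),np.ones((3,3)))>0)
                if len(p)<50: continue
                q=p
                p=p[np.abs(p-np.median(p,0)).max(1)<.08] if n[-5:]!="stand" else p[(p[:,2]<.018)&(p[:,2]>.007)]
                if n[-5:]=="stand":print(cam,n,round(o["score"],2),[np.round(v,1) for v in cv2.minAreaRect((p[:,:2]*1000).astype(np.float32))]);continue
                v=np.linalg.svd(p-p.mean(0),full_matrices=False)[2][2]
                print(cam,n,round(o["score"],2),len(p),"c",p.mean(0).round(3),"n",v.round(2),"zmax",np.percentile(q[:,2],98).round(3))
E
python3 -c "from h import *;leaf()"
```

```text
t 3.58 local mm [-66.   1.  74.] tool y deg 99.9 F [-1.6 -1.  -0.5] open -0.0
top blue_stand 0.86 [array([520.3, 171.8]), array([232.9,  83.1]), np.float64(9.8)]
scene blue_board 0.63 665 c [0.495 0.168 0.07 ] n [0.85 0.14 0.5 ] zmax 0.106
scene blue_tiles 0.33 363 c [0.502 0.4   0.042] n [ 0.92 -0.11  0.37] zmax 0.079
scene blue_stand 0.67 [array([526.8, 173.5]), array([229.9,  84.4]), np.float64(9.9)]
```

The leaf is at about 1.04 and follows; the stand has not moved.

>>> apply_moves([
  {"jaw": 0,"offset": [-10,0,-7],"rot": [0,0,0]},
  {"jaw": 0,"offset": [-10,0,-6],"rot": [0,0,0]},
  {"jaw": 0,"offset": [-10,0,-5],"rot": [0,0,0]},
  {"jaw": 0,"offset": [-10,0,-4],"rot": [0,0,0]},
  {"jaw": 0,"offset": [-10,0,-2],"rot": [0,0,0]},
])

```text
time_s: 4.6
eef_pos: [0.5061, 0.1702, 0.0975]
eef_rot: [0.0, -0.087, 0.996, -0.0]
wrist_force: [-1.3, 0.1, -1.3]
opening: -0.001
grasp_force: 0.9
```

```bash
python3 -c "from h import *;leaf()"
```

```text
t 4.6 local mm [-16.   1.  98.] tool y deg 99.9 F [-1.3  0.1 -1.3] open -0.0
top blue_stand 0.78 [array([497.3, 167.7]), array([183.5,  81. ]), np.float64(10.0)]
scene blue_board 0.86 416 c [0.525 0.174 0.079] n [-0.98 -0.18  0.01] zmax 0.12
scene blue_tiles 0.59 624 c [ 0.503 -0.015  0.066] n [ 0.84 -0.1   0.53] zmax 0.105
scene blue_stand 0.91 [array([533.5, 175. ]), array([215.8,  84.6]), np.float64(10.6)]
```

Upright now (1.57). Follow the arc over with the tip at about 85 mm from the hinge.

>>> apply_moves([
  {"jaw": 0,"offset": [-12,0,-1],"rot": [0,0,0]},
  {"jaw": 0,"offset": [-13,0,-1],"rot": [0,0,0]},
  {"jaw": 0,"offset": [-12,0,4],"rot": [0,0,0]},
  {"jaw": 0,"offset": [-12,0,6],"rot": [0,0,0]},
  {"jaw": 0,"offset": [-10,0,8],"rot": [0,0,0]},
])

```text
time_s: 5.62
eef_pos: [0.5649, 0.1804, 0.0811]
eef_rot: [0.001, -0.087, 0.996, 0.0]
wrist_force: [-0.3, -0.8, 1.6]
opening: 0.0
grasp_force: 0.7
```

```bash
python3 -c "from h import *;leaf()"
```

```text
t 5.62 local mm [44.  0. 81.] tool y deg 99.9 F [-0.3 -0.8  1.6] open 0.0
top blue_stand 0.57 [array([520.2, 157.8]), array([225.6,  56.2]), np.float64(9.0)]Traceback (most recent call last):
  File "<string>", line 1, in <module>
    from h import *;leaf()
                    ~~~~^^
  File "h.py", line 20, in leaf
    p=pts(cam,d,cv2.erode(o["region"].astype(np.uint8),np.ones((3,3)))>0)
  File "h.py", line 6, in pts
    u=cv2.undistortPoints(np.stack([c,r],1).astype(np.float64)[:,None],K,d)[:,0]
      ~~~~~~~~~~~~~~~~~~~^^^^^^^^^^^^^^^^^^^^^^^^^^^^^^^^^^^^^^^^^^^^^^^^^^
cv2.error: OpenCV(4.12.0) /io/opencv/modules/calib3d/src/undistort.dispatch.cpp:347: error: (-215:Assertion failed) CV_IS_MAT(_src) && CV_IS_MAT(_dst) && (_src->rows == 1 || _src->cols == 1) && (_dst->rows == 1 || _dst->cols == 1) && _src->cols + _src->rows - 1 == _dst->rows + _dst->cols - 1 && (CV_MAT_TYPE(_src->type) == CV_32FC2 || CV_MAT_TYPE(_src->type) == CV_64FC2) && (CV_MAT_TYPE(_dst->type) == CV_32FC2 || CV_MAT_TYPE(_dst->type) == CV_64FC2) in function 'cvUndistortPointsInternal'
```

>>> apply_moves([
  {"jaw": 0,"offset": [-8,0,8],"rot": [0,0,0]},
  {"jaw": 0,"offset": [-7,0,11],"rot": [0,0,0]},
  {"jaw": 0,"offset": [-7,0,11],"rot": [0,0,0]},
  {"jaw": 0,"offset": [-3,0,8],"rot": [0,0,0]},
  {"jaw": 0,"offset": [-2,0,8],"rot": [0,0,0]},
])

```text
time_s: 6.55
eef_pos: [0.5903, 0.1849, 0.0345]
eef_rot: [-0.0, -0.087, 0.996, -0.0]
wrist_force: [-0.4, 0.3, 0.5]
opening: 0.0
grasp_force: 0.5
```

>>> apply_moves([
  {"jaw": 0,"offset": [-1,0,7],"rot": [0,0,0]},
  {"jaw": 0,"offset": [0,0,5],"rot": [0,0,0]},
  {"jaw": 0,"offset": [0,0,2],"rot": [0,0,0]},
  {"jaw": 0,"offset": [0,0,1],"rot": [0,0,0]},
  {"jaw": 0,"offset": [0,0,0],"rot": [0,0,0]},
])

```text
time_s: 7.18
eef_pos: [0.5908, 0.1851, 0.0219]
eef_rot: [-0.0, -0.087, 0.996, -0.0]
wrist_force: [-6.4, -1.6, 13.2]
opening: 0.001
grasp_force: 6.4
```

13 N at 22 mm is the height of a flat leaf's upper face. One short extra press, then lift off and check.

>>> apply_moves([
  {"jaw": 0,"offset": [0,0,1],"rot": [0,0,0]},
  {"jaw": 0,"offset": [0,0,0],"rot": [0,0,0]},
  {"jaw": 0,"offset": [0,0,-8],"rot": [0,0,0]},
  {"jaw": 0,"offset": [0,0,-40],"rot": [0,0,0]},
  {"jaw": 0,"offset": [0,0,-50],"rot": [0,0,0]},
])

```text
time_s: 7.8
eef_pos: [0.5895, 0.1849, 0.1168]
eef_rot: [-0.002, -0.087, 0.996, -0.0]
wrist_force: [1.5, 0.7, -0.5]
opening: 0.002
grasp_force: 0.0
```

>>> apply_moves([
  {"jaw": 0,"offset": [30,0,-50],"rot": [0,0,0]},
  {"jaw": 0,"offset": [50,0,-20],"rot": [0,0,0]},
  {"jaw": 0,"offset": [50,0,0],"rot": [0,0,0]},
  {"jaw": 0,"offset": [50,0,0],"rot": [0,0,0]},
  {"jaw": 0,"offset": [20,0,0],"rot": [0,0,0]},
])

```text
time_s: 8.43
eef_pos: [0.3912, 0.1504, 0.1868]
eef_rot: [-0.001, -0.087, 0.996, 0.0]
wrist_force: [1.0, 0.9, 0.5]
opening: 0.002
grasp_force: 0.0
```

```bash
sed -i 's/    r,c=np.nonzero(mask&(depth>0));z=depth\[r,c\]/&\n    if len(r)<1: return np.zeros((0,3))/' h.py; python3 -c "
from h import *;leaf()
im,d=ctrl.camera('scene');cv2.imwrite('pics/s2.png',cv2.resize(im[100:340,180:460,::-1],None,fx=2.5,fy=2.5))
n=ctrl.outline_of('scene','blue_tiles')
for o in n:
  p=pts('scene',d,o['region']);l=p[:,:2]-[.5215,.1723];x=l@[.985,.174]
  print(o['score'],o['position'],len(p))
# all points over far half of stand: height against x
p=pts('scene',d,np.ones(d.shape,bool));l=p[:,:2]-[.5215,.1723];x=l@[.985,.174];y=l@[-.174,.985]
for a in range(-110,120,10):
  m=(abs(x*1000-a)<5)&(abs(y)<.03);print(a,m.sum(),p[m,2].mean().round(4))
"
```

```text
t 8.43 local mm [-132.    1.  187.] tool y deg 100.0 F [1.  0.9 0.5] open 0.0
top blue_tiles 0.81 661 c [0.576 0.181 0.022] n [-0. -0.  1.] zmax 0.026
top blue_stand 0.61 [array([535.6, 174.5]), array([203.4,  82.6]), np.float64(9.7)]
scene blue_board 0.7 102 c [0.567 0.182 0.017] n [-0.  0. -1.] zmax 0.022
scene blue_tiles 0.9 448 c [0.579 0.184 0.021] n [-0.    0.01  1.  ] zmax 0.025
scene blue_stand 0.75 [array([521.6, 172.9]), array([241.1,  88.6]), np.float64(10.1)]
0.77 [317.5, 244.8] 597
0.59 [153.2, 161.3] 887
-110 464 0.3823
-100 927 0.4105
-90 1221 0.4341
-80 68 0.1282
-70 59 0.0108
-60 55 0.011
-50 59 0.011
-40 58 0.011
-30 60 0.0113
-20 61 0.0108
-10 36 0.0111
0 78 0.0171
10 48 0.0165
20 49 0.0209
30 63 0.0214
40 69 0.0218
50 65 0.0214
60 70 0.0213
70 67 0.0212
80 66 0.0216
90 69 0.0218
100 102 0.0167
110 71 0.0116
```

View pics/s2.png

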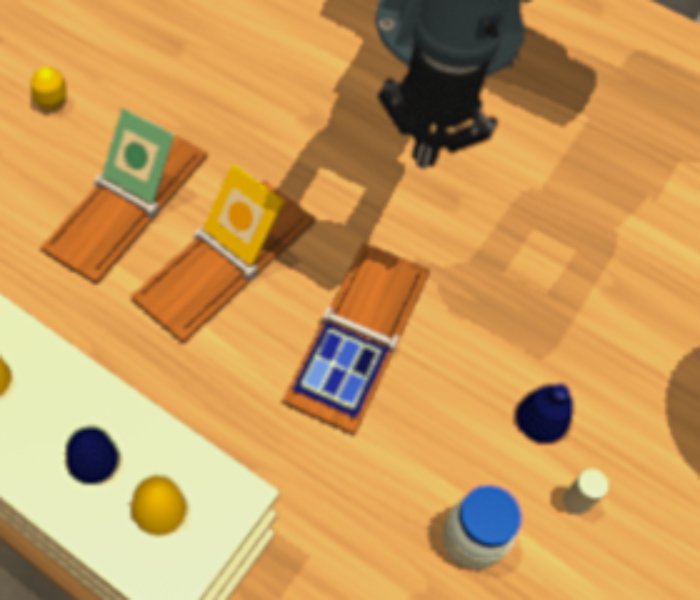

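The blue leaf lies flat on the far half with its tiles up (crop pixel (340,370)). The tile face is level at 21–22 mm all along. The stand is where it was, yellow, green and the pottery are untouched, and the gripper is clear.

```bash
python3 -c "from bench import ctrl;print(ctrl.hand_in())"
```

```text
the job is handed in; nothing more can be done
None
```

The blue leaf is turned over and pressed flat on the far half of its stand with its tiles facing up; the stand, the other two leaves and the pottery were left where they stood, and the job is handed in.

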